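# Assemble the sieve stack on the shaker

### The arm

A 6-joint arm with a two-finger parallel gripper is mounted at the origin on a cart in front of the work surface, level with it; the furniture and walls round the work are solid. World frame = base frame: x ahead of the robot, y to its left, z up, the work surface at z = 0. Lengths are in m, angles in rad, forces in N, time in s.
With the tool pointing down it reaches from about 0.275 to 0.825 m from the base axis. Payload 5.2 kg.
Tool frame: the origin (TCP) lies midway between the tips of the shut fingers; the grasp point (between the pads) lies 19 mm behind it; z points along the fingers, y is the direction in which the jaws open and shut (so a half turn about z gives the same grasp; the last joint's range is limited). The gripper opens to 93 mm and grips with 3 to 60 N. Pads are 15 mm wide; open, the fingers measure 128 mm over their backs; the gripper's body (75 mm by 188 mm) begins 65 mm behind the grasp point.
Start: joints at [1.105, 0.259, 1.535, -0, 1.348, -0.203], TCP at [0.143, 0.531, 0.219] pointing down, gripper open.
Joint ranges: [-3.14, 3.14], [-0.91, 2.08], [0.19, 2.58], [-1.22, 4.36], [0.22, 2.71], [-3.12, 3.12]. Speed limits (rad/s): [2.57, 2.57, 3.14, 3.14, 3.14, 3.14].

### API

Orientations are given as a rotation vector (axis times angle).
In Python, from plant import status, viewer, job gives the robot as it stands. The module is installed in compiled form; this text tells all that it offers.
- The arm moves only by the tool drive_tool, never from a script. Its argument "increments" is a list of rows, each a list of 2 entries, a list of its own where there are three numbers: the shift along the tool's x, y, z in mm, then the turn, a rotation vector about the tool's x, y, z in degrees. In form: [[[dx, dy, dz], [wx, wy, wz]], ...]. A call has 1 to 10 rows; each row shifts and turns the commanded pose from where the row before left it, along the tool's axes as they then stand; what a row does not reach is not made up. A row lasts 1/10 s, in which the tool goes at most 50 mm and 8.59 degrees, less where a joint would pass 70% of its speed; a pose out of reach is approached as far as the arm can. A call with a gripper value outside its range is refused whole. "claw" is the closure in counts, from 0 (fully open) to 255 (shut), set as the call begins (left out, the last holds). The fingers move at their own pace and stop on an object; "newtons" is the grip in N (left out, the last holds). Time passes only in rows, so rows that do not move let the fingers close. It gives the time, the measured TCP pose, the force and the opening at its end, in the units of the state.
- status.observe(): the state, without advancing time (a new reading comes with each control period).
- viewer.grab_frame(name): name is "scene" or "top"; returns a dict with "frame" (480x640x3 uint8, blue, green, red), "z_map" (480x640 float32, m along the optical axis (not along the pixel's ray), 0 where there is no reading), "vfov" (degrees; the focal length in pixels is half the picture's height over the tangent of half this angle, whatever the lens; pixels are square), "cx", "cy" (the principal point, pixels), "world_from_camera" (4x4, takes a point from camera to world coordinates). Camera axes: x right, y up, looking along -z (the intrinsics and any distortion apply to the point x, -y, -z); pixel columns grow to the right and rows downward; lengths in m; the calibration is good to about 2 mm. A picture is of the moment at which its call begins.
- job.close_job(): hands the job in, once; it reports no verdict.
The state is a dict: "clock": time; "qpos": joint angles; "dq": joint speeds; "effort": joint torques, N m; "eef_pos": TCP position; "eef_rot": TCP orientation; "wrist_force": force on the tool from outside, world axes, zero at the start; "wrist_torque": the same for the moment, N m; "gripper_width": finger opening in m.
Only numpy, scipy, OpenCV 4.12 (cv2) and the standard library are available. Lean on these libraries where they do the work, as an engineer would, in place of code of your own. Each camera call takes 0.05 s, during which the arm holds its last target. There are 200 camera calls.

### The job

Build the test-sieve stack on the black pan of the sieve shaker: the blue fine sieve goes onto the pan first, then the yellow medium sieve, then the red coarse sieve, and the white lid on top, each fully seated and level in the one below. The green sieve does not belong to this set: leave it, and the pens and the small jar, where they are.

Things in the scene. Friction and masses are not known exactly. Their poses are not given: they have to be found in the camera images.
- shaker_base: white sieve shaker, a box 116 x 116 mm, fixed to the worktop; on it a round aluminium plate (80 mm diameter, top at 50 mm) and on that, fixed and centred, the open black pan: outer diameter 60, inside 55, rim 74 mm above the worktop. Origin: on the worktop under the pan's centre, z up. A sieve seated in the pan has its origin 68 mm above this origin
- sieve_fine: blue round plastic sieve, 60 mm outer diameter, 28 mm high: below a plug (51 mm wide, tapering to 43 at the foot, 6 high) that drops into the mouth (55 mm inside) of the ring beneath; above it the plain outside wall, 6 to 28 mm above the origin. Origin: centre of the plug's underside, z up. About 70 g. Seated in another sieve, its origin is 22 mm above that one's. Very close wire mesh (2.6 mm)
- sieve_medium: yellow round plastic sieve, 60 mm outer diameter, 28 mm high: below a plug (51 mm wide, tapering to 43 at the foot, 6 high) that drops into the mouth (55 mm inside) of the ring beneath; above it the plain outside wall, 6 to 28 mm above the origin. Origin: centre of the plug's underside, z up. About 70 g. Seated in another sieve, its origin is 22 mm above that one's. Medium wire mesh (5 mm)
- sieve_coarse: red round plastic sieve, 60 mm outer diameter, 28 mm high: below a plug (51 mm wide, tapering to 43 at the foot, 6 high) that drops into the mouth (55 mm inside) of the ring beneath; above it the plain outside wall, 6 to 28 mm above the origin. Origin: centre of the plug's underside, z up. About 70 g. Seated in another sieve, its origin is 22 mm above that one's. Open wire mesh (9 mm)
- sieve_spare: green round plastic sieve, 60 mm outer diameter, 28 mm high: below a plug (51 mm wide, tapering to 43 at the foot, 6 high) that drops into the mouth (55 mm inside) of the ring beneath; above it the plain outside wall, 6 to 28 mm above the origin. Origin: centre of the plug's underside, z up. About 70 g. Seated in another sieve, its origin is 22 mm above that one's. 6.5 mm mesh; not of this set
- lid: white plastic disc lid, 60 mm diameter, with the same 6 mm tapering plug below, disc from 6 to 11 mm above the origin, and a black round knob in the middle, 18 mm diameter, from 11 to 35 mm. Origin: centre of the plug's underside, z up. About 50 g. Seated in a sieve, its origin is 22 mm above that sieve's
- blue_marker: thick white marker pen with a blue cap and end, 135 mm long, 17 mm thick, lying on the worktop among the sieves; origin at its middle, underside
- red_marker: thick white marker pen with a red cap and end, 135 mm long, 17 mm thick, lying on the worktop among the sieves; origin at its middle, underside
- ballpoint: thin blue ballpoint pen, 145 mm long, 12 mm thick, lying on the worktop; origin at its middle, underside
- jar: small white jar with a red screw lid, 54 mm diameter, 98 mm high, to the left of the sieves; origin: centre of its underside, z up

How it is judged:
At the end, for the whole second after the job is handed in: From the bottom up on the shaker's pan: blue, yellow, red sieve, white lid. Each is at its seated height within 3 mm, tilted less than 0.06 rad, within 6 mm sideways of the one below (blue within 8 mm of the pan's centre, yellow 11, red 14, lid 17) and at rest (horizontal distance between sieve_fine and shaker_base below 0.008 m and z of sieve_fine in the frame of shaker_base between 0.065 and 0.071 m and angle between each of sieve_fine, sieve_medium, sieve_coarse, lid's own z axis and vertical below 0.06 rad and linear speed of each of sieve_fine, sieve_medium, sieve_coarse, lid below 0.02 m/s and horizontal distance between sieve_medium and shaker_base below 0.011 m and z of sieve_medium in the frame of shaker_base between 0.087 and 0.093 m and horizontal distance between sieve_medium and sieve_fine below 0.006 m and horizontal distance between sieve_coarse and shaker_base below 0.014 m and z of sieve_coarse in the frame of shaker_base between 0.109 and 0.115 m and horizontal distance between sieve_coarse and sieve_medium below 0.006 m and horizontal distance between lid and shaker_base below 0.017 m and z of lid in the frame of shaker_base between 0.131 and 0.137 m and horizontal distance between lid and sieve_coarse below 0.006 m); the robot touches nothing.
It fails at once if the green sieve is pushed more than 30 mm from its place (distance of sieve_spare from where it was at the start of the episode above 0.03 m).
It fails at once if the blue marker is pushed more than 40 mm from its place (distance of blue_marker from where it was at the start of the episode above 0.04 m).
It fails at once if the ballpoint pen is pushed more than 40 mm from its place (distance of ballpoint from where it was at the start of the episode above 0.04 m).
It fails at once if the red marker is pushed more than 40 mm from its place (distance of red_marker from where it was at the start of the episode above 0.04 m).
It fails at once if the jar is pushed more than 30 mm or tipped over (distance of jar from where it was at the start of the episode above 0.03 m or angle between jar's own z axis and vertical above 0.5 rad).
It also fails if it takes over 104 s, if anything falls off the work surface, if the arm or the gripper's body presses on something with over 40 N, if the wrist force passes 120 N, or if a joint passes its speed limit or range.

## Working session

There is one attempt and no reset: what is moved stays moved. The work goes in short steps, Python scripts to look and compute and a tool call to move; the robot and the scene stay as the last step left them, time stands still between calls to the robot, and variables do not carry over. Pictures are saved under pics/ and viewed, about 12 in all and at most 16, crops included, and the job is handed in when it is done.

Besides the shell and the picture viewer there is one more tool, called after "Request:" as a command line: name --argument value ..., lists and objects as JSON in quotes. drive_tool: Moves the arm, as the interface text tells. Its arguments: {"type":"object","properties":{"increments":{"type":"array","items":{"type":"array"}},"claw":{"type":"number"},"newtons":{"type":"number"}},"required":["increments"]}

```bash
mkdir -p pics && cat > h.py <<'E'
import numpy as np, cv2
from plant import status, viewer, job
def cloud(n):
    d=viewer.grab_frame(n); z=d["z_map"]; f=240/np.tan(np.radians(d["vfov"]/2))
    v,u=np.mgrid[0:480,0:640]
    P=np.stack([(u-d["cx"])/f*z,-(v-d["cy"])/f*z,-z,np.ones_like(z)],-1)@np.array(d["world_from_camera"]).T
    P=P[...,:3]; P[z==0]=np.nan
    return d,d["frame"],P
E
python3 - <<'E'
from h import *
s=status.observe(); print(s)
for n in("scene","top"):
    d,f,P=cloud(n); cv2.imwrite(f"pics/{n}0.png",f); print(n,d["vfov"],d["cx"],d["cy"],[k for k in d],np.round(d["world_from_camera"],3).tolist())
    np.savez(f"{n}0.npz",f=f,P=P)
E
```

```text
{'clock': 0.0, 'qpos': array([ 1.10521493e+00,  2.59325103e-01,  1.53608828e+00,  3.95718030e-06,
        1.34800293e+00, -2.02795837e-01]), 'dq': array([ 0.00089714,  0.00155476,  0.00034053, -0.00214226,  0.00014297,
       -0.00114765]), 'effort': array([-2.37824846e-03, -4.37296093e+01, -2.83998013e+01,  7.18083512e-02,
        4.11622517e-02, -6.29512442e-05]), 'eef_pos': array([0.14259455, 0.53062109, 0.21782527]), 'eef_rot': array([-4.11518275e-01, -3.11391536e+00,  2.70360045e-03]), 'wrist_force': array([-0.09893568, -0.11539708, -0.01521505]), 'wrist_torque': array([-0.02055292,  0.04333405,  0.01193156]), 'gripper_width': 0.09313445403301449}
scene 54.701078241933715 320.1765959993533 231.92627791397123 ['frame', 'z_map', 'vfov', 'cx', 'cy', 'world_from_camera'] [[-0.71, 0.377, -0.595, -0.158], [-0.704, -0.357, 0.614, 0.786], [0.019, 0.855, 0.519, 0.679], [0.0, 0.0, 0.0, 1.0]]
top 51.32013997633784 320.6984672413222 238.94042419416422 ['frame', 'z_map', 'vfov', 'cx', 'cy', 'world_from_camera'] [[0.014, 0.993, -0.121, 0.425], [-1.0, 0.011, -0.019, 0.039], [-0.017, 0.121, 0.993, 1.07], [0.0, 0.0, 0.0, 1.0]]
```

View pics/top0.png

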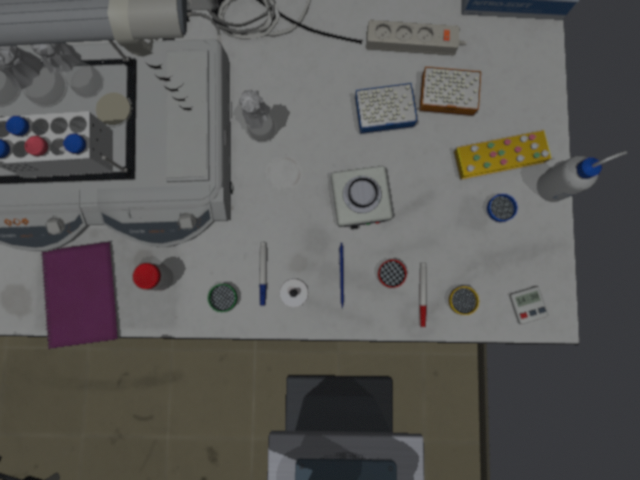

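View pics/scene0.png

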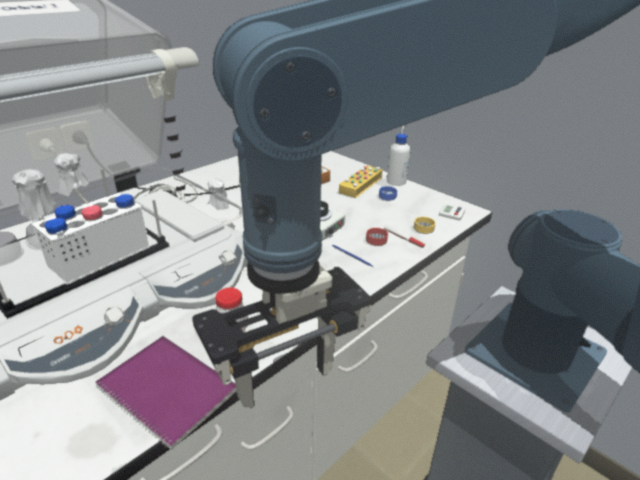

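The top view shows the shaker pan at (362,193), blue (501,207), yellow (463,299), red (392,272), lid (293,292) and green (223,297). The pens are at (263,273), (342,275) and (423,293), and the jar is at (147,275). The scene view shows the gripper at the left, over the notebook.

```bash
cat >> h.py <<'E'
def circ(P,px,rad,zlo,zhi):
    u,v=px; Q=P[v-rad:v+rad+1,u-rad:u+rad+1].reshape(-1,3); Q=Q[(Q[:,2]>zlo)&(Q[:,2]<zhi)]
    pts=Q[:,:2].astype(np.float32)
    (c,r)=cv2.minEnclosingCircle(pts) if len(pts)>3 else ((0,0),0)
    return np.round(c,4),round(r,4),len(Q),np.round(np.median(Q[:,2]),4) if len(Q) else None
E
python3 - <<'E'
from h import *
D=np.load("top0.npz");P=D["P"]
print("table",np.nanmedian(P[310:330,350:400,2]), P[235,450])
for n,px,lo,hi in [("pan",(362,193),.066,.085),("blue",(501,207),.02,.04),("yel",(463,299),.02,.04),("red",(392,272),.02,.04),("lid",(293,292),.005,.02),("knob",(293,292),.025,.05),("green",(223,297),.02,.04),("jar",(147,275),.085,.12)]:
    print(n,circ(P,px,22,lo,hi))
for n,a,b in [("bm",(263,243),(263,303)),("bp",(342,243),(341,305)),("rm",(423,264),(423,325))]: print(n,P[a[1],a[0]],P[b[1],b[0]])
for px in [(463,299),(463,286),(501,194),(293,292)]: print(px,P[px[1],px[0]])
# obstacles taller than 5cm
H=P[...,2]; m=(H>.06)
n,l,st,c=cv2.connectedComponentsWithStats(m.astype(np.uint8))
for i in range(1,n):
    if st[i,4]>25:
        q=P[l==i]; print(st[i],q.min(0).round(3),q.max(0).round(3))
E
```

```text
table 0.0029729247715739593 [ 0.56660109 -0.21831012  0.00328616]
pan (array([ 0.6461, -0.0253]), 0.0303, 147, np.float64(0.0733))
blue (array([ 0.6256, -0.3243]), 0.0311, 164, np.float64(0.0261))
yel (array([ 0.4286, -0.2398]), 0.0305, 156, np.float64(0.0267))
red (array([ 0.4828, -0.0911]), 0.03, 133, np.float64(0.0274))
lid (array([0.4403, 0.1173]), 0.0642, 801, np.float64(0.0101))
knob (array([0.4402, 0.1152]), 0.0088, 58, np.float64(0.0353))
green (array([0.4273, 0.264 ]), 0.0305, 145, np.float64(0.0278))
jar (array([0.4682, 0.3997]), 0.0271, 621, np.float64(0.0977))
bm [0.54350771 0.18155754 0.01370962] [0.41663699 0.1778326  0.01542336]
bp [0.54643538 0.01298474 0.00518161] [0.41463343 0.0140088  0.00616597]
rm [ 0.50260409 -0.15735368  0.0171282 ] [ 0.37592018 -0.15618291  0.01585543]
(463, 299) [ 0.43069177 -0.24308923  0.00380667]
(463, 286) [ 0.45725675 -0.23717597  0.02827107]
(501, 194) [ 0.65269412 -0.32242976  0.02418093]
(293, 292) [0.44018215 0.11404784 0.03242378]
[    0     0   229   247 52644] [0.526 0.226 0.06 ] [0.983 0.717 0.499]
[502   0  77   6 229] [ 1.058 -0.48   0.06 ] [ 1.069 -0.324  0.077]
[  547     0    93   480 22344] [ 0.094 -0.501  0.06 ] [ 1.068 -0.403  0.245]
[238  89  33  39 832] [0.769 0.163 0.087] [0.826 0.221 0.17 ]
[348 177  29  30 186] [ 0.616 -0.054  0.06 ] [0.675 0.003 0.079]
[132 262  33  28 734] [0.442 0.373 0.06 ] [0.495 0.426 0.104]
[  0 472  60   8 251] [0.132 0.453 0.216] [0.171 0.515 0.328]
```

Request:
drive_tool --increments '[[[0,0,0],[0,0,8.33]],[[0,0,0],[0,0,8.33]],[[0,0,0],[0,0,8.33]],[[0,0,0],[0,0,8.33]],[[0,0,0],[0,0,8.33]],[[0,0,0],[0,0,8.33]],[[0,0,0],[0,0,8.33]],[[0,0,0],[0,0,8.33]],[[0,0,0],[0,0,8.33]]]' --claw 0 --newtons 20

```text
clock: 1.0
eef_pos: [0.1427, 0.5308, 0.2181]
eef_rot: [2.228, 2.214, -0.002]
wrist_force: [-0.2, 0.1, -0.1]
gripper_width: 0.0929
```

```bash
python3 - <<'E'
from h import *
D=np.load("top0.npz");P=D["P"]
for px in [(600,50),(600,220),(600,300),(620,400),(570,180),(545,190),(590,165),(560,170)]: print(px,P[px[1],px[0]].round(3))
q=P[150:205,535:600].reshape(-1,3);q=q[(q[:,2]>.02)&(q[:,2]<.3)];print(q.min(0),q.max(0))
print(status.observe()["eef_pos"],status.observe()["eef_rot"])
E
```

```text
(600, 50) [ 0.929 -0.497  0.114]
(600, 220) [ 0.59  -0.497  0.08 ]
(600, 300) [ 0.432 -0.498  0.062]
(620, 400) [ 0.25  -0.497  0.115]
(570, 180) [ 0.658 -0.417  0.132]
(545, 190) [ 0.66  -0.411  0.034]
(590, 165) [ 0.676 -0.434  0.173]
(560, 170) [ 0.681 -0.406  0.116]
[ 0.62175397 -0.49990459  0.02012296] [ 0.74998583 -0.38830536  0.19449831]
[0.14269834 0.53082163 0.21812674] [ 2.22836242e+00  2.21399738e+00 -1.71862407e-03]
```

Request:
drive_tool --increments '[[[-42,22,0],[0,0,0]],[[-42,22,0],[0,0,0]],[[-42,22,0],[0,0,0]],[[-42,22,0],[0,0,0]],[[-42,22,0],[0,0,0]],[[-42,22,0],[0,0,0]],[[-42,22,0],[0,0,0]],[[-42,22,0],[0,0,0]],[[-42,22,0],[0,0,0]],[[-42,22,0],[0,0,0]]]'

```text
clock: 2.0
eef_pos: [0.3629, 0.1092, 0.2186]
eef_rot: [2.222, 2.221, 0.0]
wrist_force: [1.1, 0.7, -0.9]
gripper_width: 0.0929
```

Request:
drive_tool --increments '[[[-43,26,0],[0,0,0]],[[-43,26,0],[0,0,0]],[[-43,26,0],[0,0,0]],[[-43,26,0],[0,0,0]],[[-43,26,0],[0,0,0]],[[-43,26,0],[0,0,0]],[[-43,26,0],[0,0,0]],[[-43,26,0],[0,0,0]],[[-43,26,0],[0,0,0]],[[0,0,0],[0,0,0]]]'

```text
clock: 3.0
eef_pos: [0.5966, -0.2798, 0.2155]
eef_rot: [-2.226, -2.216, 0.002]
wrist_force: [-0.2, 0.4, -0.6]
gripper_width: 0.0934
```

Request:
drive_tool --increments '[[[-44.5,20,0],[0,0,0]],[[0,9,20],[0,0,0]],[[0,0,40],[0,0,0]],[[0,0,40],[0,0,0]],[[0,0,30],[0,0,0]],[[0,0,20],[0,0,0]],[[0,0,0],[0,0,0]]]'

```text
clock: 3.7
eef_pos: [0.6216, -0.3163, 0.0643]
eef_rot: [-2.216, -2.215, 0.002]
wrist_force: [-1.5, 1.1, 0.2]
gripper_width: 0.0931
```

```bash
python3 - <<'E'
from h import *
print(status.observe()["eef_pos"],status.observe()["qpos"].round(2))
for n in("top","scene"):
    d,f,P=cloud(n); cv2.imwrite(f"pics/{n}1.png",f)
f=cv2.imread("pics/top1.png")[130:280,400:600]; g=cv2.imread("pics/scene1.png")[120:270,320:520]
cv2.imwrite("pics/c1.png",cv2.resize(np.vstack([f,g]),None,fx=2,fy=2))
E
```

```text
[ 0.62162734 -0.31633283  0.06427438] [-0.63  0.64  1.32  0.    1.19 -0.63]
```

View pics/c1.png

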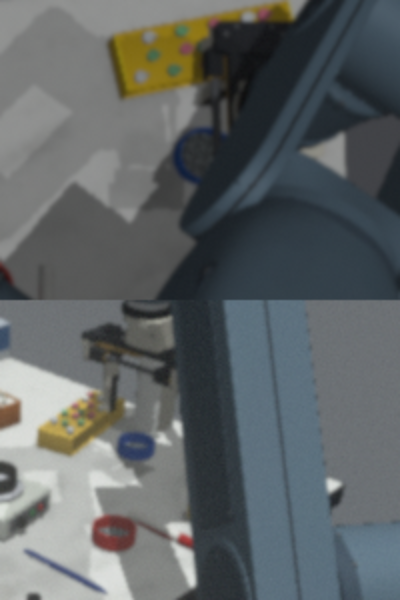

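The crop shows the fingers coming down over the blue sieve, with the blister pack just beyond the far finger. The TCP is 8 mm short in y.

Request:
drive_tool --increments '[[[-8,4,0],[0,0,0]],[[0,0,20],[0,0,0]],[[0,0,20],[0,0,0]],[[0,0,15],[0,0,0]],[[0,0,0],[0,0,0]],[[0,0,0],[0,0,0]]]' --claw 35

```text
clock: 4.4
eef_pos: [0.6288, -0.3271, 0.0144]
eef_rot: [2.221, 2.22, 0.0]
wrist_force: [0.6, -0.5, 0.7]
gripper_width: 0.0801
```

Request:
drive_tool --increments '[[[0,0,0],[0,0,0]]]'

```text
clock: 4.5
eef_pos: [0.6292, -0.3274, 0.0152]
eef_rot: [2.22, 2.219, 0.001]
wrist_force: [0.9, 0.4, 0.6]
gripper_width: 0.0798
```

Request:
drive_tool --increments '[[[0,0,0],[0,0,0]]]'

```text
clock: 4.6
eef_pos: [0.6291, -0.3272, 0.015]
eef_rot: [2.22, 2.219, 0.0]
wrist_force: [-0.9, 0.7, -0.2]
gripper_width: 0.0804
```

Request:
drive_tool --increments '[[[3,-3.5,6],[0,0,0]],[[0,0,0],[0,0,0]],[[0,0,0],[0,0,0]]]'

```text
clock: 4.9
eef_pos: [0.6244, -0.3233, 0.0074]
eef_rot: [-2.221, -2.221, 0.0]
wrist_force: [0.9, 0.1, -1.0]
gripper_width: 0.0799
```

Request:
drive_tool --increments '[[[0,0,0],[0,0,0]],[[0,0,0],[0,0,0]],[[0,0,0],[0,0,0]],[[0,0,0],[0,0,0]],[[0,0,0],[0,0,0]]]' --claw 255 --newtons 20

```text
clock: 5.4
eef_pos: [0.6249, -0.3238, 0.0077]
eef_rot: [2.222, 2.221, 0.0]
wrist_force: [-0.1, 0.2, 0.4]
gripper_width: 0.0608
```

Request:
drive_tool --increments '[[[0,0,-20],[0,0,0]],[[0,0,-30],[0,0,0]],[[0,0,-40],[0,0,0]],[[0,0,-30],[0,0,0]],[[35,2,-10],[0,0,0]],[[35,2,0],[0,0,0]],[[35,2,0],[0,0,0]],[[35,2,0],[0,0,0]],[[35,2,0],[0,0,0]],[[35,2,0],[0,0,0]]]'

```text
clock: 6.4
eef_pos: [0.6367, -0.1123, 0.1376]
eef_rot: [-2.222, -2.221, 0.0]
wrist_force: [0.9, -1.3, -0.8]
gripper_width: 0.0602
```

Request:
drive_tool --increments '[[[30,2,0],[0,0,0]],[[30,3,0],[0,0,0]],[[20,3,0],[0,0,0]],[[9,1,0],[0,0,0]],[[0,0,0],[0,0,0]],[[0,0,0],[0,0,0]],[[0,0,0],[0,0,0]]]'

```text
clock: 7.1
eef_pos: [0.6459, -0.026, 0.1375]
eef_rot: [2.223, 2.219, -0.001]
wrist_force: [0.3, -0.1, -0.8]
gripper_width: 0.0606
```

Request:
drive_tool --increments '[[[1,0,20],[0,0,0]],[[0,0,20],[0,0,0]],[[0,0,12],[0,0,0]],[[0,0,0],[0,0,0]],[[0,0,0],[0,0,0]],[[0,0,0],[0,0,0]]]'

```text
clock: 7.7
eef_pos: [0.6468, -0.0241, 0.0868]
eef_rot: [2.221, 2.219, 0.002]
wrist_force: [-0.0, -0.0, -0.3]
gripper_width: 0.0603
```

```bash
python3 - <<'E'
from h import *
f=cloud("top")[1][130:250,290:450]; g=cloud("scene")[1][130:290,270:430]
cv2.imwrite("pics/c2.png",np.hstack([cv2.resize(f,(400,300)),cv2.resize(g,(400,400))[:300]]))
E
```

```text
(no output)
```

View pics/c2.png

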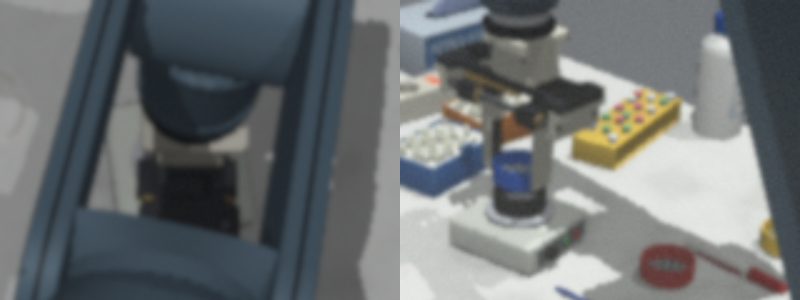

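The blue sieve (crop 513,172) hangs level over the black pan (520,202), and the alignment looks good. Lowering it now.

Request:
drive_tool --increments '[[[-0.5,-0.5,3],[0,0,0]],[[0,0,3],[0,0,0]],[[0,0,3],[0,0,0]],[[0,0,1],[0,0,0]],[[0,0,0],[0,0,0]],[[0,0,0],[0,0,0]]]'

```text
clock: 8.4
eef_pos: [0.6453, -0.0241, 0.0757]
eef_rot: [-2.222, -2.221, 0.0]
wrist_force: [-1.5, -0.5, 0.0]
gripper_width: 0.0606
```

Request:
drive_tool --increments '[[[0,0,1],[0,0,0]],[[0,0,0],[0,0,0]],[[0,0,0],[0,0,0]]]'

```text
clock: 8.7
eef_pos: [0.6454, -0.0241, 0.0756]
eef_rot: [2.222, 2.221, 0.0]
wrist_force: [-4.4, 0.9, 6.1]
gripper_width: 0.0604
```

Request:
drive_tool --increments '[[[0,0,0],[0,0,0]],[[0,0,0],[0,0,0]],[[0,0,0],[0,0,0]],[[0,0,-20],[0,0,0]],[[0,0,-30],[0,0,0]],[[0,0,-20],[0,0,0]],[[0,0,0],[0,0,0]],[[0,0,0],[0,0,0]]]' --claw 35

```text
clock: 9.5
eef_pos: [0.6454, -0.0242, 0.1442]
eef_rot: [2.222, 2.221, 0.0]
wrist_force: [-0.9, -0.5, -0.1]
gripper_width: 0.0801
```

Request:
drive_tool --increments '[[[-31,-31,0],[0,0,0]],[[-31,-31,0],[0,0,0]],[[-31,-31,0],[0,0,0]],[[-31,-31,0],[0,0,0]],[[-31,-31,0],[0,0,0]],[[-31,-31,0],[0,0,0]],[[-30,-31,0],[0,0,0]],[[0,0,0],[0,0,0]],[[0,0,0],[0,0,0]],[[0,0,0],[0,0,0]]]'

```text
clock: 10.5
eef_pos: [0.4285, -0.2392, 0.1438]
eef_rot: [-2.221, -2.22, -0.001]
wrist_force: [0.5, 0.5, 1.0]
gripper_width: 0.0803
```

```bash
python3 - <<'E'
from h import *
for i in range(3):print(status.observe()["eef_pos"])
d,f,P=cloud("top"); cv2.imwrite("pics/top3.png",f)
print(circ(P,(362,190),30,.088,.12),circ(P,(362,193),22,.066,.085))
print("red",circ(P,(392,272),22,.02,.04))
cv2.imwrite("pics/c3.png",np.hstack([cv2.resize(f[130:250,290:450],(400,300)),cv2.resize(f[230:350,390:550],(400,300))]))
E
```

```text
[ 0.42851446 -0.23916895  0.14378095]
[ 0.42851446 -0.23916895  0.14378095]
[ 0.42851446 -0.23916895  0.14378095]
(array([ 0.6461, -0.0253]), 0.0302, 156, np.float64(0.095)) (array([ 0.645 , -0.0253]), 0.0296, 604, np.float64(0.0771))
red (array([ 0.483 , -0.0909]), 0.0303, 132, np.float64(0.0273))
```

View pics/c3.png

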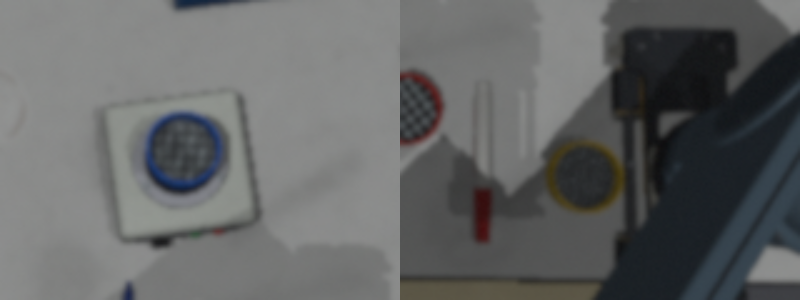

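Blue is seated at the pan's centre with its rim at 95 mm. In the crop the gripper sits right of yellow (585,175), which is parallax. Going down onto yellow.

Request:
drive_tool --increments '[[[-0.5,0,25],[0,0,0]],[[0,0,40],[0,0,0]],[[0,0,40],[0,0,0]],[[0,0,20],[0,0,0]],[[0,0,10],[0,0,0]],[[0,0,0],[0,0,0]],[[0,0,0],[0,0,0]],[[0,0,0],[0,0,0]]]'

```text
clock: 11.35
eef_pos: [0.4294, -0.2412, 0.0109]
eef_rot: [2.219, 2.22, 0.0]
wrist_force: [-0.4, -0.0, -0.3]
gripper_width: 0.08
```

Request:
drive_tool --increments '[[[0,0,0],[0,0,0]],[[0,0,0],[0,0,0]],[[0,0,0],[0,0,0]],[[0,0,0],[0,0,0]],[[0,0,0],[0,0,0]]]' --claw 255

```text
clock: 11.85
eef_pos: [0.4285, -0.2408, 0.0101]
eef_rot: [2.222, 2.22, -0.0]
wrist_force: [-0.4, 0.1, 5.4]
gripper_width: 0.0584
```

Request:
drive_tool --increments '[[[0,0,0],[0,0,0]],[[0,0,0],[0,0,0]]]'

```text
clock: 12.05
eef_pos: [0.4285, -0.2408, 0.0101]
eef_rot: [2.222, 2.22, -0.0]
wrist_force: [-0.9, 0.3, 5.9]
gripper_width: 0.0586
```

```bash
python3 - <<'E'
from h import *
f=cloud("top")[1]; d,g,P=cloud("scene"); 
cv2.imwrite("pics/c4.png",np.hstack([cv2.resize(f[230:350,390:550],(400,300)),cv2.resize(g[150:270,360:520],(400,300))]))
E
```

```text
(no output)
```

View pics/c4.png

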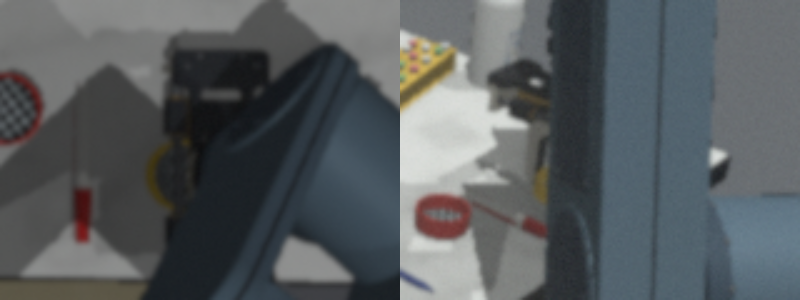

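The crop shows yellow at (165,180), mostly hidden by the arm. The width of 58.5 mm and the 6 N vertical force suggest a tilted grip, so I'll open and grip again lower.

Request:
drive_tool --increments '[[[0,0,0],[0,0,0]],[[0,0,0],[0,0,0]],[[0,0,0],[0,0,0]],[[1,0,5],[0,0,0]],[[0,0,0],[0,0,0]],[[0,0,0],[0,0,0]]]' --claw 35

```text
clock: 12.75
eef_pos: [0.4281, -0.2393, 0.0043]
eef_rot: [-2.221, -2.22, 0.0]
wrist_force: [-0.7, -0.3, 0.0]
gripper_width: 0.0797
```

Request:
drive_tool --increments '[[[0,0,0],[0,0,0]],[[0,0,0],[0,0,0]],[[0,0,0],[0,0,0]],[[0,0,0],[0,0,0]],[[0,0,0],[0,0,0]],[[0,0,0],[0,0,0]]]' --claw 255

```text
clock: 13.35
eef_pos: [0.4284, -0.2396, 0.0047]
eef_rot: [2.222, 2.221, 0.0]
wrist_force: [0.6, 1.0, 0.9]
gripper_width: 0.0589
```

Request:
drive_tool --increments '[[[0,0,-20],[0,0,0]],[[0,0,-30],[0,0,0]],[[0,0,-35],[0,0,0]],[[0,0,-35],[0,0,0]],[[0,0,-30],[0,0,0]],[[31,31,0],[0,0,0]],[[31,31,0],[0,0,0]],[[31,31,0],[0,0,0]],[[31,31,0],[0,0,0]],[[31,31,0],[0,0,0]]]'

```text
clock: 14.35
eef_pos: [0.5842, -0.0832, 0.1545]
eef_rot: [-2.222, -2.221, 0.0]
wrist_force: [-0.4, -0.4, -0.7]
gripper_width: 0.059
```

Request:
drive_tool --increments '[[[31,31,0],[0,0,0]],[[20,22,0],[0,0,0]],[[8,9,0],[0,0,0]],[[0,0,0],[0,0,0]],[[0,0,0],[0,0,0]],[[0,0,0],[0,0,0]]]'

```text
clock: 14.95
eef_pos: [0.6444, -0.027, 0.1546]
eef_rot: [-2.223, -2.219, 0.001]
wrist_force: [-0.2, -0.5, -0.6]
gripper_width: 0.0588
```

```bash
python3 - <<'E'
from h import *
d,g,P=cloud("scene"); 
cv2.imwrite("pics/c5.png",cv2.resize(g[110:250,270:430],(640,560)))
E
```

```text
(no output)
```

View pics/c5.png

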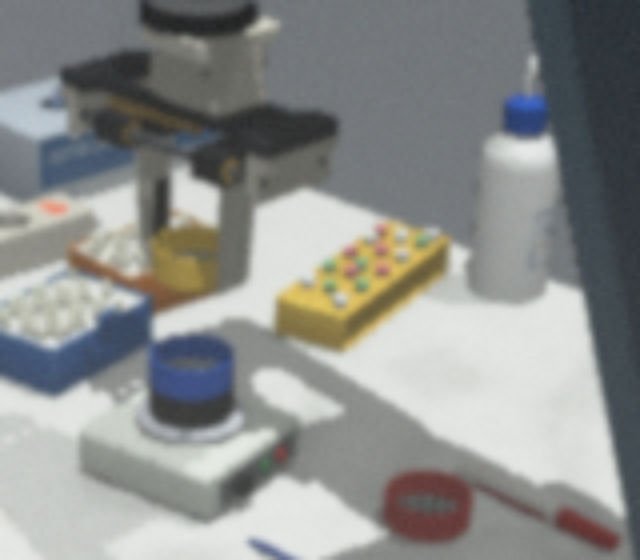

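```bash
python3 - <<'E'
from h import *
d,f,P=cloud("scene"); hsv=cv2.cvtColor(f,cv2.COLOR_BGR2HSV)
cv2.imwrite("pics/c6.png",cv2.resize(f[155:190,300:340],(800,700)[:2],interpolation=cv2.INTER_CUBIC)[:600])
m=(hsv[...,0]>15)&(hsv[...,0]<35)&(hsv[...,1]>100)
Q=P[160:190,300:340][m[160:190,300:340]]; Q=Q[(Q[:,2]>.13)&(Q[:,2]<.2)]
print(len(Q),Q.min(0),Q.max(0),Q.mean(0))
mm=np.zeros_like(m);mm[160:190,300:340]=m[160:190,300:340]
for u in range(304,334,2):
    v=np.where(mm[:,u])[0]
    if len(v): print(u,v.min(),v.max(),P[v.min()+1,u].round(3),P[v.max()-1,u].round(3))
E
```

```text
189 [ 0.61596635 -0.05914595  0.15079767] [6.71941294e-01 6.45047580e-04 1.79867054e-01] [ 0.64471449 -0.02051992  0.16814067]
308 170 179 [ 0.661 -0.008  0.176] [ 0.839 -0.181  0.042]
310 167 181 [ 0.67  -0.024  0.178] [ 0.839 -0.19   0.032]
312 168 182 [ 0.67  -0.032  0.172] [ 0.838 -0.199  0.026]
314 168 183 [ 0.671 -0.04   0.169] [ 0.838 -0.208  0.02 ]
316 167 183 [ 0.668 -0.046  0.172] [ 0.632 -0.01   0.153]
318 167 183 [ 0.666 -0.051  0.171] [ 0.629 -0.015  0.153]
320 167 182 [ 0.661 -0.053  0.172] [ 0.619 -0.012  0.16 ]
322 168 182 [ 0.654 -0.054  0.171] [ 0.617 -0.017  0.16 ]
```

View pics/c6.png

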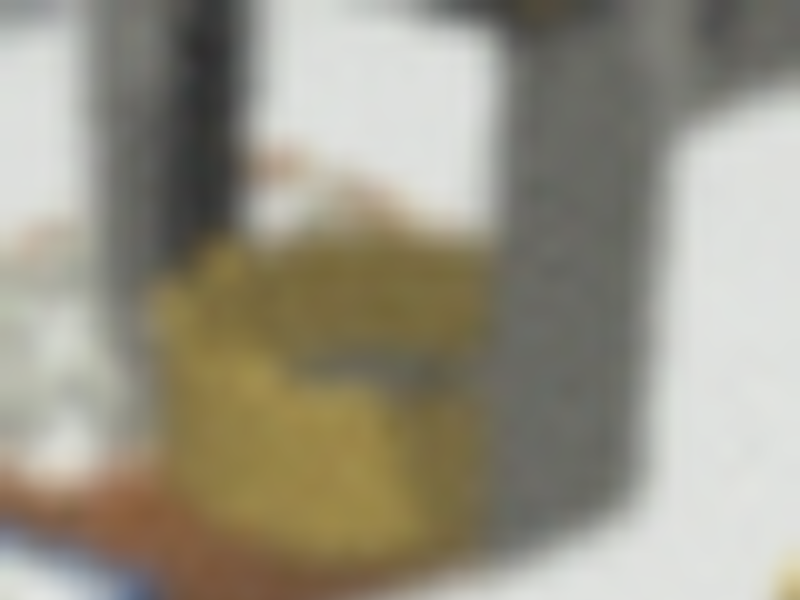

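Yellow hangs tilted about the jaw axis, with the side towards the camera about 6 mm higher. The loose tapered plug should level against blue, so I'll lower gently and watch the force.

Request:
drive_tool --increments '[[[3,1.5,15],[0,0,0]],[[0,0,20],[0,0,0]],[[0,0,12],[0,0,0]],[[0,0,3],[0,0,0]],[[0,0,0],[0,0,0]],[[0,0,0],[0,0,0]],[[0,0,0],[0,0,0]]]'

```text
clock: 15.75
eef_pos: [0.6476, -0.0228, 0.1056]
eef_rot: [2.221, 2.22, 0.001]
wrist_force: [0.1, -0.4, -1.9]
gripper_width: 0.0587
```

Request:
drive_tool --increments '[[[0,0,2],[0,0,0]],[[0,0,2],[0,0,0]],[[0,0,1.5],[0,0,0]],[[0,0,0],[0,0,0]],[[0,0,0],[0,0,0]]]'

```text
clock: 16.25
eef_pos: [0.6469, -0.0226, 0.0991]
eef_rot: [-2.222, -2.221, 0.0]
wrist_force: [-0.1, -0.1, -0.5]
gripper_width: 0.0586
```

Request:
drive_tool --increments '[[[-1,-0.8,1],[0,0,0]],[[0,0,1],[0,0,0]],[[0,0,0.5],[0,0,0]],[[0,0,0],[0,0,0]],[[0,0,0],[0,0,0]]]'

```text
clock: 16.75
eef_pos: [0.6461, -0.0237, 0.0966]
eef_rot: [-2.222, -2.221, 0.0]
wrist_force: [-0.7, -0.1, -0.8]
gripper_width: 0.0586
```

```bash
python3 - <<'E'
from h import *
d,f,P=cloud("scene")
cv2.imwrite("pics/c7.png",cv2.resize(f[165:225,290:350],(600,600),interpolation=cv2.INTER_CUBIC)[:600])
E
```

```text
(no output)
```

View pics/c7.png

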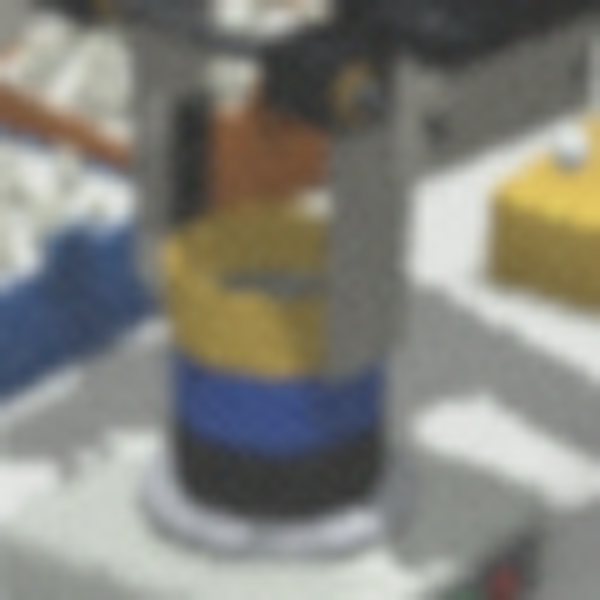

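Yellow is nearly in blue, with only a slight gap. Releasing it now.

Request:
drive_tool --increments '[[[0,0,0.5],[0,0,0]],[[0,0,0],[0,0,0]]]'

```text
clock: 17.0
eef_pos: [0.6462, -0.0237, 0.0963]
eef_rot: [2.222, 2.221, 0.0]
wrist_force: [-0.9, 0.5, -0.8]
gripper_width: 0.0589
```

Request:
drive_tool --increments '[[[0,0,0],[0,0,0]],[[0,0,0],[0,0,0]],[[0,0,0],[0,0,0]],[[0,0,-20],[0,0,0]],[[0,0,-30],[0,0,0]],[[0,0,-20],[0,0,0]],[[-22,-40,0],[0,0,0]],[[-22,-40,0],[0,0,0]],[[-22,-40,0],[0,0,0]],[[0,-40,0],[0,0,0]]]' --claw 35

```text
clock: 18.0
eef_pos: [0.4848, -0.0917, 0.1662]
eef_rot: [2.223, 2.218, -0.001]
wrist_force: [0.2, 0.5, 0.6]
gripper_width: 0.0801
```

Request:
drive_tool --increments '[[[0,0,0],[0,0,0]],[[0,0,0],[0,0,0]],[[0,0,0],[0,0,0]]]'

```text
clock: 18.3
eef_pos: [0.4876, -0.0899, 0.1667]
eef_rot: [2.22, 2.22, 0.002]
wrist_force: [-0.1, -0.2, -0.0]
gripper_width: 0.0804
```

```bash
cat >> h.py <<'E'
def tilt(P,px,rad,zlo,zhi):
    u,v=px; Q=P[v-rad:v+rad+1,u-rad:u+rad+1].reshape(-1,3); Q=Q[(Q[:,2]>zlo)&(Q[:,2]<zhi)]
    A=np.c_[Q[:,:2]-Q[:,:2].mean(0),np.ones(len(Q))]; return np.linalg.lstsq(A,Q[:,2],rcond=None)[0].round(3)
E
python3 - <<'E'
from h import *
print(status.observe()["eef_pos"])
d,f,P=cloud("top")
print(circ(P,(362,187),30,.108,.14),tilt(P,(362,187),25,.108,.14))
D=np.load("top0.npz")["P"]; print("lvl ref",tilt(D,(463,299),22,.02,.04),tilt(D,(392,272),22,.02,.04))
print("red",circ(P,(392,272),22,.02,.04))
d,g,_=cloud("scene")
cv2.imwrite("pics/c8.png",np.hstack([cv2.resize(f[130:250,300:420],(400,400)),cv2.resize(g[145:265,290:410],(400,400))]))
E
```

```text
[ 0.48761168 -0.08990073  0.16674753]
(array([ 0.6466, -0.0239]), 0.0303, 179, np.float64(0.1165)) [0.009 0.021 0.116]
lvl ref [0.012 0.015 0.026] [0.007 0.018 0.027]
red (array([0, 0]), 0, 2, np.float64(0.0298))
```

View pics/c8.png

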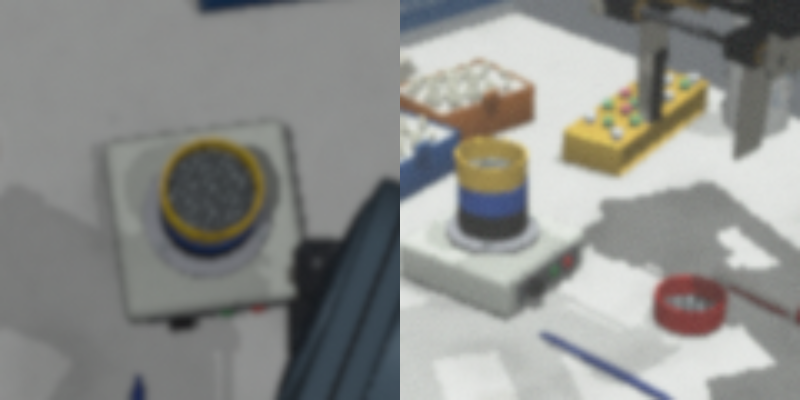

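Yellow is seated and level: centre 1.5 mm off, rim 116.5 mm, and a tilt equal to the level reference. Red is next.

Request:
drive_tool --increments '[[[-1,-4.7,25],[0,0,0]],[[0,0,40],[0,0,0]],[[0,0,40],[0,0,0]],[[0,0,30],[0,0,0]],[[0,0,15],[0,0,0]],[[0,0,5],[0,0,0]],[[0,0,0],[0,0,0]],[[0,0,0],[0,0,0]],[[0,0,0],[0,0,0]]]'

```text
clock: 19.3
eef_pos: [0.4825, -0.091, 0.0122]
eef_rot: [2.22, 2.22, 0.001]
wrist_force: [-0.6, -0.0, 0.2]
gripper_width: 0.08
```

Request:
drive_tool --increments '[[[0,0,4.5],[0,0,0]],[[0,0,0],[0,0,0]],[[0,0,0],[0,0,0]]]'

```text
clock: 19.6
eef_pos: [0.4814, -0.0906, 0.0068]
eef_rot: [2.222, 2.221, 0.0]
wrist_force: [0.4, -0.3, -0.1]
gripper_width: 0.0802
```

Request:
drive_tool --increments '[[[0,0,0],[0,0,0]],[[0,0,0],[0,0,0]],[[0,0,0],[0,0,0]],[[0,0,0],[0,0,0]],[[0,0,0],[0,0,0]],[[0,0,0],[0,0,0]]]' --claw 255

```text
clock: 20.2
eef_pos: [0.4815, -0.0906, 0.0067]
eef_rot: [2.222, 2.221, 0.0]
wrist_force: [-1.3, 0.0, 1.2]
gripper_width: 0.0604
```

Request:
drive_tool --increments '[[[0,0,-20],[0,0,0]],[[0,0,-30],[0,0,0]],[[0,0,-40],[0,0,0]],[[0,0,-40],[0,0,0]],[[0,0,-28],[0,0,0]],[[10,30,0],[0,0,0]],[[15,40,0],[0,0,0]],[[17,40,0],[0,0,0]],[[15,35,0],[0,0,0]],[[10,20,0],[0,0,0]]]'

```text
clock: 21.2
eef_pos: [0.6484, -0.0224, 0.1639]
eef_rot: [-2.221, -2.222, -0.001]
wrist_force: [-0.1, -0.6, -1.0]
gripper_width: 0.0608
```

Request:
drive_tool --increments '[[[0,0,0],[0,0,0]],[[0,0,0],[0,0,0]],[[0,0,0],[0,0,0]],[[0,0,0],[0,0,0]]]'

```text
clock: 21.6
eef_pos: [0.6454, -0.0243, 0.1649]
eef_rot: [-2.223, -2.22, 0.001]
wrist_force: [-1.4, -0.2, -1.5]
gripper_width: 0.0605
```

```bash
python3 - <<'E'
from h import *
d,f,P=cloud("scene")
cv2.imwrite("pics/c9.png",cv2.resize(f[130:220,285:375],(600,600),interpolation=cv2.INTER_CUBIC)[:600])
E
```

```text
(no output)
```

View pics/c9.png

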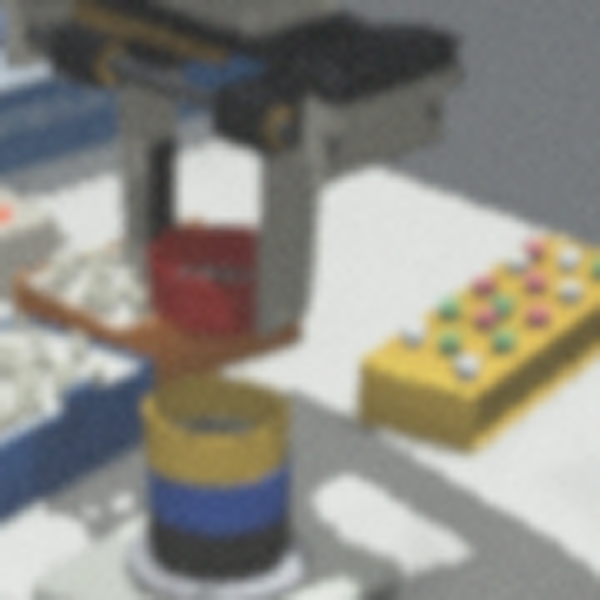

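Red hangs level above the stack, so I'll lower it. It should seat at TCP z of about 0.1187.

Request:
drive_tool --increments '[[[0.5,1,12],[0,0,0]],[[0,0,14],[0,0,0]],[[0,0,8],[0,0,0]],[[0,0,4],[0,0,0]],[[0,0,3],[0,0,0]],[[0,0,2],[0,0,0]],[[0,0,0],[0,0,0]],[[0,0,0],[0,0,0]],[[0,0,0],[0,0,0]]]'

```text
clock: 22.55
eef_pos: [0.6477, -0.0232, 0.1221]
eef_rot: [2.222, 2.22, 0.001]
wrist_force: [-0.7, -1.1, -0.9]
gripper_width: 0.0603
```

Request:
drive_tool --increments '[[[-0.5,-1,1],[0,0,0]],[[0,0,1],[0,0,0]],[[0,0,0],[0,0,0]],[[0,0,0],[0,0,0]],[[0,0,0],[0,0,0]]]'

```text
clock: 23.05
eef_pos: [0.6464, -0.0237, 0.1197]
eef_rot: [2.222, 2.221, 0.0]
wrist_force: [0.9, -0.3, -2.0]
gripper_width: 0.0607
```

Request:
drive_tool --increments '[[[0,0,0.7],[0,0,0]],[[0,0,0],[0,0,0]],[[0,0,0],[0,0,0]]]'

```text
clock: 23.35
eef_pos: [0.6464, -0.0237, 0.1189]
eef_rot: [-2.222, -2.221, 0.0]
wrist_force: [0.3, 0.9, -1.4]
gripper_width: 0.0605
```

Request:
drive_tool --increments '[[[0,0,0],[0,0,0]],[[0,0,0],[0,0,0]],[[0,0,0],[0,0,0]],[[0,0,-20],[0,0,0]],[[0,0,-25],[0,0,0]],[[0,0,-15],[0,0,0]],[[24,-35,0],[0,0,0]],[[28,-40,0],[0,0,0]],[[28,-41,0],[0,0,0]],[[28,-41,0],[0,0,0]]]' --claw 35

```text
clock: 24.35
eef_pos: [0.4879, 0.0852, 0.179]
eef_rot: [2.223, 2.22, 0.001]
wrist_force: [0.2, 1.0, 0.7]
gripper_width: 0.0803
```

Request:
drive_tool --increments '[[[21,-35,0],[0,0,0]],[[10,-14,0],[0,0,0]],[[0,0,0],[0,0,0]],[[0,0,0],[0,0,0]],[[0,0,0],[0,0,0]]]' --claw 120

```text
clock: 24.85
eef_pos: [0.4422, 0.1147, 0.1792]
eef_rot: [2.222, 2.219, 0.001]
wrist_force: [-0.2, 0.4, -0.1]
gripper_width: 0.05
```

```bash
python3 - <<'E'
from h import *
print(status.observe()["eef_pos"],status.observe()["gripper_width"])
d,f,P=cloud("top"); np.save("t9.npy",P)
print(circ(P,(362,185),35,.13,.16),tilt(P,(362,185),28,.13,.16))
print("knob",circ(P,(293,292),22,.025,.05))
d,g,_=cloud("scene")
cv2.imwrite("pics/c10.png",np.hstack([cv2.resize(f[130:330,230:430],(400,400)),cv2.resize(g[145:265,290:410],(400,400))]))
E
```

```text
[0.44218561 0.11471131 0.17915518] 0.04999867949339713
(array([ 0.6474, -0.024 ]), 0.0304, 182, np.float64(0.1385)) [-0.005  0.005  0.138]
knob (array([0, 0]), 0, 0, None)
```

View pics/c10.png

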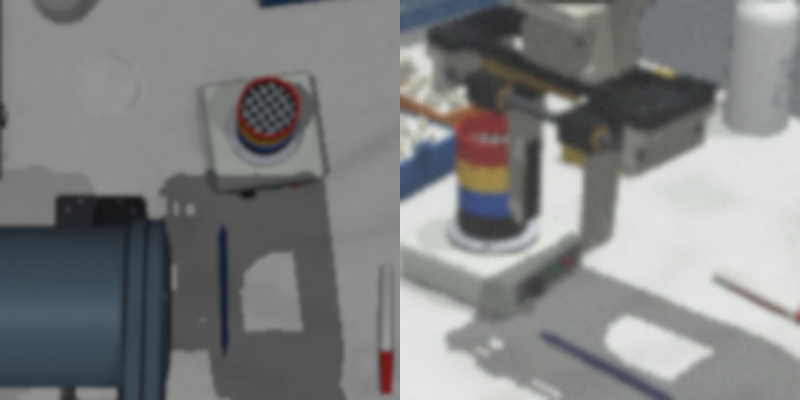

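Red is seated and level, rim 138.5 mm. Now down to the lid's knob.

Request:
drive_tool --increments '[[[0.5,-2,30],[0,0,0]],[[0,0,45],[0,0,0]],[[0,0,40],[0,0,0]],[[0,0,30],[0,0,0]],[[0,0,13],[0,0,0]],[[0,0,0],[0,0,0]],[[0,0,0],[0,0,0]],[[0,0,0],[0,0,0]],[[0,0,0],[0,0,0]]]'

```text
clock: 25.85
eef_pos: [0.4396, 0.1159, 0.022]
eef_rot: [2.221, 2.22, 0.003]
wrist_force: [-0.3, -0.2, 0.1]
gripper_width: 0.0491
```

Request:
drive_tool --increments '[[[-0.5,0.5,7],[0,0,0]],[[0,0,0],[0,0,0]],[[0,0,0],[0,0,0]]]'

```text
clock: 26.15
eef_pos: [0.4388, 0.1154, 0.0139]
eef_rot: [-2.222, -2.221, 0.0]
wrist_force: [-1.7, -0.3, 0.4]
gripper_width: 0.049
```

Request:
drive_tool --increments '[[[0,0,0],[0,0,0]],[[0,0,0],[0,0,0]],[[0,0,0],[0,0,0]],[[0,0,0],[0,0,0]],[[0,0,0],[0,0,0]],[[0,0,0],[0,0,0]]]' --claw 255

```text
clock: 26.75
eef_pos: [0.439, 0.1154, 0.014]
eef_rot: [2.222, 2.221, 0.0]
wrist_force: [-1.3, -0.7, -0.2]
gripper_width: 0.0174
```

Request:
drive_tool --increments '[[[0,0,-20],[0,0,0]],[[0,0,-35],[0,0,0]],[[0,0,-45],[0,0,0]],[[0,0,-45],[0,0,0]],[[0,0,-36],[0,0,0]],[[-20,30,0],[0,0,0]],[[-26,39,0],[0,0,0]],[[-27,40,0],[0,0,0]],[[-27,40,0],[0,0,0]],[[-25,37,0],[0,0,0]]]'

```text
clock: 27.75
eef_pos: [0.6264, -0.011, 0.1946]
eef_rot: [-2.222, -2.221, 0.0]
wrist_force: [0.7, 0.3, -0.5]
gripper_width: 0.0173
```

Request:
drive_tool --increments '[[[-14,22,0],[0,0,0]],[[0,0,0],[0,0,0]],[[0,0,0],[0,0,0]],[[0,0,0],[0,0,0]],[[0,0,0],[0,0,0]]]'

```text
clock: 28.25
eef_pos: [0.6461, -0.0228, 0.1953]
eef_rot: [-2.221, -2.222, 0.0]
wrist_force: [0.2, 0.4, 0.3]
gripper_width: 0.0175
```

```bash
python3 - <<'E'
from h import *
d,f,P=cloud("scene")
cv2.imwrite("pics/c11.png",cv2.resize(f[120:210,285:375],(600,600),interpolation=cv2.INTER_CUBIC)[:600])
E
```

```text
(no output)
```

View pics/c11.png

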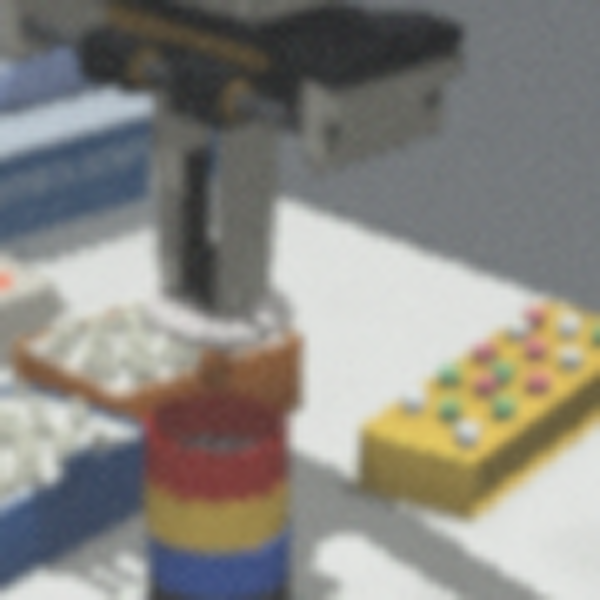

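The lid hangs level over the stack. Lowering it.

Request:
drive_tool --increments '[[[-1,1,12],[0,0,0]],[[0,0,14],[0,0,0]],[[0,0,9],[0,0,0]],[[0,0,4],[0,0,0]],[[0,0,3],[0,0,0]],[[0,0,2],[0,0,0]],[[0,0,0],[0,0,0]],[[0,0,0],[0,0,0]],[[0,0,0],[0,0,0]]]'

```text
clock: 29.2
eef_pos: [0.6482, -0.0248, 0.1514]
eef_rot: [2.221, 2.22, 0.001]
wrist_force: [0.0, -0.1, -0.6]
gripper_width: 0.0175
```

Request:
drive_tool --increments '[[[0.5,-0.5,1.5],[0,0,0]],[[0,0,1],[0,0,0]],[[0,0,0],[0,0,0]],[[0,0,0],[0,0,0]],[[0,0,0],[0,0,0]]]'

```text
clock: 29.7
eef_pos: [0.6474, -0.0242, 0.1485]
eef_rot: [2.222, 2.221, 0.0]
wrist_force: [-0.6, 0.3, -0.7]
gripper_width: 0.0174
```

Request:
drive_tool --increments '[[[0,0,0.5],[0,0,0]],[[0,0,0],[0,0,0]],[[0,0,0],[0,0,0]]]'

```text
clock: 30.0
eef_pos: [0.6475, -0.0242, 0.148]
eef_rot: [2.222, 2.221, 0.0]
wrist_force: [-0.0, -0.3, 0.5]
gripper_width: 0.0175
```

Request:
drive_tool --increments '[[[0,0,0],[0,0,0]],[[0,0,0],[0,0,0]],[[0,0,0],[0,0,0]],[[0,0,-20],[0,0,0]],[[0,0,-25],[0,0,0]],[[0,0,-15],[0,0,0]],[[24,-35,0],[0,0,0]],[[28,-40,0],[0,0,0]],[[28,-41,0],[0,0,0]],[[28,-41,0],[0,0,0]]]' --claw 120

```text
clock: 31.0
eef_pos: [0.4889, 0.0847, 0.2079]
eef_rot: [2.223, 2.22, 0.001]
wrist_force: [-0.2, 0.9, 0.0]
gripper_width: 0.0493
```

Request:
drive_tool --increments '[[[20,-10,0],[0,0,0]],[[0,0,0],[0,0,0]],[[0,0,0],[0,0,0]],[[0,0,0],[0,0,0]]]'

```text
clock: 31.4
eef_pos: [0.4815, 0.1032, 0.2081]
eef_rot: [2.222, 2.22, 0.0]
wrist_force: [-0.0, -0.3, 0.3]
gripper_width: 0.0492
```

```bash
python3 - <<'E'
from h import *
print(status.observe()["eef_pos"])
d,f,P=cloud("top")
print("knob",circ(P,(362,180),35,.158,.19)); Q=P[150:215,330:395].reshape(-1,3);Q=Q[(Q[:,2]>.135)&(Q[:,2]<.155)]
A=np.c_[Q[:,:2]-Q[:,:2].mean(0),np.ones(len(Q))];print("disc",cv2.minEnclosingCircle(Q[:,:2].astype(np.float32)),np.linalg.lstsq(A,Q[:,2],rcond=None)[0].round(3))
print("green",circ(P,(223,297),22,.02,.04))
d,g,_=cloud("scene")
cv2.imwrite("pics/c12.png",np.hstack([cv2.resize(f[130:330,200:440],(400,333)),cv2.resize(g[135:235,290:410],(400,333))]))
E
```

```text
[0.48150152 0.10317351 0.2080945 ]
knob (array([ 0.648 , -0.0247]), 0.0089, 80, np.float64(0.1686))
disc ((0.647913932800293, -0.02474352717399597), 0.030763043090701103) [ 0.028 -0.002  0.145]
green (array([0.4271, 0.2563]), 0.0283, 59, np.float64(0.0279))
```

View pics/c12.png

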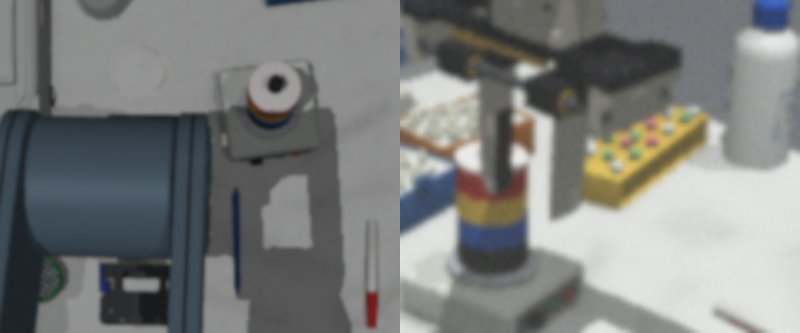

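The full stack is seated and the gripper is clear: knob top 168.6 mm against 169 expected, disc 145 mm. Handing in.

```bash
python3 -c "
from plant import job
print(job.close_job())"
```

```text
the job is handed in; nothing more can be done
None
```

I built the stack on the pan in the order blue, yellow, red, white lid, and handed it in at about 31.5 s of the 104 s allowed.

- **Heights:** the last look showed the lid's knob top at 168.6 mm (169 expected) and its disc at 145 mm (145 expected). The rims read 95, 116.5 and 138.5 mm when each sieve went in. All are 1–1.5 mm under nominal, as the camera also read them on the worktop, where red and yellow were about 1 mm low.
- **Centring:** every piece measured within about 2 mm of the pan's centre and within 1.5 mm of the piece below it.
- **Level:** the yellow and red rims fitted level to within the camera's slope error. The lid's disc fitted a slope of 0.028 rad, under the 0.06 limit. I did not fit blue's tilt separately, but it looked level.
- **Yellow's grip:** the first grasp read oddly, at 58.5 mm width with 6 N upward. I opened and gripped again, but yellow still hung tilted by about 0.12 rad. It levelled when released into blue.
- **Other objects:** I did not touch the green sieve, pens or jar. At the last look the arm half hid the green sieve, so its circle fit read 8 mm off from too few points. It was never approached. I did not measure the pens or the jar again.

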